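# Nudge the caliper backing plate onto its locating pins

### The job

On the plywood board, nudge the loose steel plate sideways with the fingers, off its wooden packing strip, until its two holes drop over the two locating pins and it lies flat on the board; the straight fence is there to line it up. Only push it: do not pick it up, and leave the other things where they are.

Things in the scene. Friction and masses are not known exactly. Their poses are not given: they have to be found in the camera images.
- fixture: Fixed plywood board (mm: 310 x 380, 18 thick) with two pins, a packing strip and a fence. Origin on its underside (table height) midway between the pins; z up; board spans x -110 to 200, y -205 to 175. The plate's way home is +y. Bare board round the pins (top z 18) is the plate's seat. At about x 128, y 105 a toggle clamp, 105 high, holds a brake caliper (not used)
- plate: Loose steel plate, mm: 120 (x) x 96 (y) x 8 thick, 0.6 kg, two through holes of 14 dia. at x -38 and +38, y -16. Origin: centre of underside, z up. Starts flat on the strip, up to 0.15 rad askew to the board, its +x edge some 10 to 30 off the fence. Pushed in +y it rides on the pin tops, tips its +y edge down by up to 0.2 rad, then drops flat over the pins, wholly below the strip's top
- pin_near (a point): Top centre of the pin away from the fence, at x -38, y 0, z 28 in the board's frame (mm). Steel, 10 dia., stands 10 above the board; its top 3.5 taper to 5 dia.
- pin_far (a point): Top centre of the like pin next to the fence, at x +38, y 0, z 28 in the board's frame (mm)
- plate_hole0 (a point): Centre, in the plate's top face, of the hole at the plate's -x end (away from the fence); goes over pin_near
- plate_hole1 (a point): Centre, in the plate's top face, of the hole at the plate's +x end (fence side); goes over pin_far
- fence (a point): Middle of the fence's inner face, at its top edge. Straight fixed steel bar, inner face at x 60 in the board's frame, from y -190 to 100, 12 thick, top at z 40 (mm). With the plate's +x edge square against it the holes are in line with the pins
- strip (a point): Centre of the flat top of the fixed dark wooden packing strip on which the plate starts: x -100 to 60, y -190 to -34, top at z 29 in the board's frame (11 above the board; mm)
- tread_block: Bystander: a grey ribbed rubber pedal tread block 60 x 32 x 21, on the board near the end that the plate travels towards
- valve_tool: Bystander: a small brass valve tool, 78 long, on the board beyond the fence
- cup: Bystander: a white ceramic cup 72 wide, 60 high, holding cone nuts, on the board beyond the fence; origin at its base centre (sizes in mm)
- tyre_lever: Bystander: a green plastic tyre lever about 130 long, on the table
- spanner: Bystander: a steel spanner 150 long, on the table
- patch_tin: Bystander: a round metal patch tin, 60 wide, 45 high, on the table
- hub_axle: Bystander: a steel hub axle 130 long, lying on the table

How it is judged:
By the outcome, as a careful person would: the job done as asked, in the order asked, and still so for the second after the job is handed in, with the robot touching nothing.
It also fails if it takes over 48 s, if anything falls off the work surface, if the arm or the gripper's body presses on something with over 40 N, if the wrist force passes 120 N, or if a joint passes its speed limit or range.

### The arm

A 6-joint arm with a two-finger parallel gripper is mounted at the origin on the work surface. World frame = base frame: x ahead of the robot, y to its left, z up, the work surface at z = 0. Lengths are in m, angles in rad, forces in N, time in s.
With the tool pointing down it reaches from about 0.25 to 0.775 m from the base axis. Payload 8.9 kg.
Tool frame: the origin (TCP) lies at the centre of the arm's flange, where the gripper is bolted on; the fingertips stand 173 mm ahead of it and the grasp point (between the pads) lies 155 mm ahead of it (r.tcp_to_tips is the distance from the TCP to the fingertips, in m); z points along the fingers, y is the direction in which the jaws open and shut (so a half turn about z gives the same grasp; the last joint's range is limited). The gripper opens to 85 mm and grips with 20 to 120 N. Pads are 22 mm wide; open, the fingers measure 114 mm over their backs; the gripper's body (76 mm by 85 mm) begins 54 mm behind the grasp point. The pads swing forward as they close: fully open they stand 13 mm farther back than shut.
Start: joints at [-1.248, 0.291, -0.153, 1.127, 0, 1.431], TCP at [0.234, -0.47, 0.405] pointing down, gripper open.
Joint ranges: [-2.52, 2.52], [-0.91, 1.74], [-1.3, 1.37], [-1.96, 2.02], [-1.52, 1.47], [-3.14, 3.14]. Speed limits (rad/s): [2.22, 2.22, 2.79, 3.14, 3.14, 3.14].

### API

Orientations are given as a unit quaternion [w, x, y, z].
In Python, from rig import r gives the robot as it stands.
- The arm moves only by the tool arm_command, never from a script. Its argument "commands" is a list of rows, each a list of 5 numbers: the finger opening in cm, from 0 to 8.54, then the shift along the world's x, y, z in cm, then the turn about the world's z in degrees. A call has 1 to 8 rows; each row shifts and turns the commanded pose from where the row before left it; what a row does not reach is not made up. A row lasts 1/12 s, in which the tool goes at most 41.7 mm and 7.16 degrees, less where a joint would pass 70% of its speed; a pose out of reach is approached as far as the arm can. A call is refused whole if a number of a shift passes 4.17 or a number of a turn 7.16, either way. A call with a gripper value outside its range is refused whole. The fingers move at their own pace and stop on an object; "squeeze" is the grip in N (left out, the last holds). Time passes only in rows, so rows that do not move let the fingers close. It gives the time, the measured TCP pose, the force and the opening at its end, in the units of the state.
- r.state(): the state, without advancing time (a new reading comes with each control period).
- r.grab_frame(name): name is "scene" or "side" or "wrist"; returns the picture (480x640x3 uint8, red, green, blue); there is no depth.
- r.camera_info(name): a dict with "mtx" (3x3 intrinsics, pixels), "extrinsics" (4x4, takes a point from camera to world coordinates). Camera axes: x right, y down, z forward; pixel columns grow to the right and rows downward; lengths in m; the calibration is good to about 2 mm. A picture is of the moment at which its call begins: read the wrist's pose just before it. camera_info takes no time and is no camera call; for the wrist camera it gives the pose at the moment of the call.
- r.sign_off(): hands the job in, once; it reports no verdict.
The state is a dict: "time_s": time; "q": joint angles; "qvel": joint speeds; "effort": joint torques, N m; "position": TCP position; "orientation": TCP orientation; "contact_force": force on the tool from outside, world axes, zero at the start; "torque": the same for the moment, N m; "grip_width": finger opening in m.
Only numpy, scipy, OpenCV 4.12 (cv2) and the standard library are available. Lean on these libraries where they do the work, as an engineer would, in place of code of your own. Each camera call takes 0.05 s, during which the arm holds its last target. There are 200 camera calls.

## Working session

There is one attempt and no reset: what is moved stays moved. The work goes in short steps, Python scripts to look and compute and a tool call to move; the robot and the scene stay as the last step left them, time stands still between calls to the robot, and variables do not carry over. Pictures are saved under pics/ and viewed, about 8 in all and at most 12, crops included, and the job is handed in when it is done.

Besides the shell and the picture viewer there is one more tool, called as name([rows], argument=value, ...), one row to a line, values as JSON. arm_command: Moves the arm, as the interface text tells. Its arguments: {"type":"object","properties":{"commands":{"type":"array","items":{"type":"array","items":{"type":"number"}}},"squeeze":{"type":"number"}},"required":["commands"]}

```bash
mkdir -p pics; ls; python3 - <<'E'
from rig import r
import cv2,numpy as np
print(r.state())
for n in("scene","side"):
    cv2.imwrite(f"pics/{n}0.png",r.grab_frame(n)[:,:,::-1]); c=r.camera_info(n); print(n,np.round(c["mtx"],1).tolist(),np.round(c["extrinsics"],4).tolist())
E
```

```text
pics
{'time_s': 0.0, 'q': array([-1.24833953e+00,  2.91281731e-01, -1.54125927e-01,  1.12672667e+00,
        2.03687711e-05,  1.43147081e+00]), 'qvel': array([-1.09615842e-03, -1.08784074e-03,  8.45037873e-04, -2.13153414e-05,
        7.85197005e-04,  1.58619543e-03]), 'effort': array([ 9.04461594e-04, -5.37138283e+01,  3.31374013e+01,  1.57510262e-02,
       -3.93449945e-04, -2.58907340e-05]), 'position': array([ 0.23383449, -0.46980315,  0.40413156]), 'orientation': array([-6.67127630e-04,  9.73462628e-01,  2.28845065e-01, -5.10300371e-05]), 'contact_force': array([-0.37332481, -0.22899908,  0.43946817]), 'torque': array([ 0.04604436, -0.02588399, -0.02564556]), 'grip_width': 0.08553378537679694}
scene [[572.0, 0.0, 319.5], [0.0, 572.0, 240.2], [0.0, 0.0, 1.0]] [[-0.3422, 0.8019, -0.4898, 1.226], [0.9395, 0.2843, -0.1909, 0.2719], [-0.0139, -0.5255, -0.8507, 1.1844], [0.0, 0.0, 0.0, 1.0]]
side [[560.2, 0.0, 320.2], [0.0, 560.2, 240.5], [0.0, 0.0, 1.0]] [[0.7752, -0.3802, 0.5045, -0.1045], [-0.6318, -0.4716, 0.6152, -0.864], [0.004, -0.7957, -0.6057, 0.8961], [0.0, 0.0, 0.0, 1.0]]
```

View pics/scene0.png

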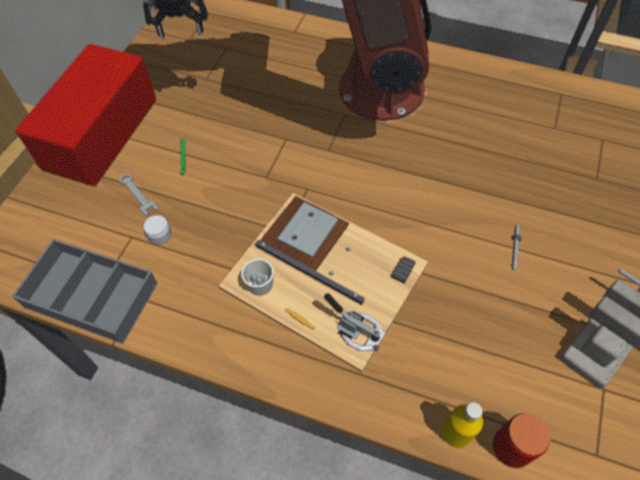

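View pics/side0.png

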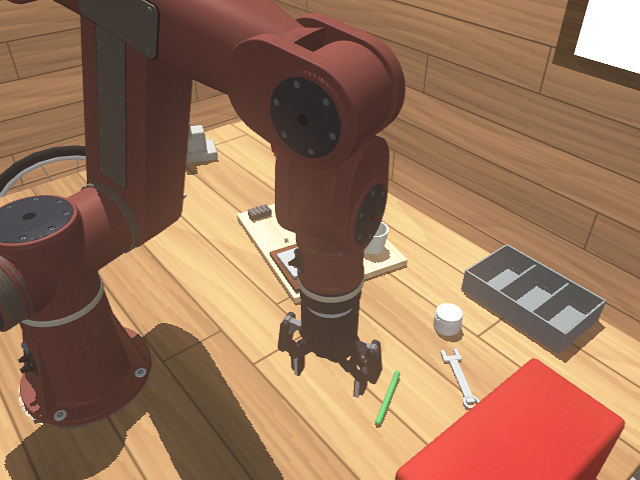

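The scene shows the board with the plate's holes at about (311,211) and (294,237), the pins at (348,249) and (332,273), and the fence from (258,243) to (362,300). The arm hides the board in the side view.

```bash
cat > h.py <<'E'
from rig import r
import cv2,numpy as np
def ray(ci,uv,z):
    M,T=np.array(ci["mtx"]),np.array(ci["extrinsics"])
    d=T[:3,:3]@np.linalg.solve(M,[uv[0],uv[1],1.]); o=T[:3,3]
    return o+d*(z-o[2])/d[2]
def proj(ci,p):
    M,T=np.array(ci["mtx"]),np.array(ci["extrinsics"])
    c=M@(T[:3,:3].T@(np.array(p)-T[:3,3])); return c[:2]/c[2]
E
python3 - <<'E'
from h import *
c=r.camera_info("scene")
for n,uv,z in [("h0",(311,211),.037),("h1",(294,237),.037),("pn",(348,249),.028),("pf",(332,273),.028),("fA",(258,243),.04),("fB",(362,300),.04),("b1",(294,195),.018),("b2",(427,264),.018),("b3",(364,369),.018),("b4",(221,284),.018),("tread",(404,268),.035)]:
    print(n,np.round(ray(c,uv,z),4))
w=r.camera_info("wrist");s=r.state()
print(np.round(w["mtx"],1).tolist(),np.round(w["extrinsics"],4).tolist())
from scipy.spatial.transform import Rotation as R
q=s["orientation"];print(np.round(R.from_quat([*q[1:],q[0]]).as_matrix(),3))
E
```

```text
h0 [ 0.4938 -0.0336  0.037 ]
h1 [ 0.5773 -0.0454  0.037 ]
pn [0.5607 0.084  0.028 ]
pf [0.6338 0.0698 0.028 ]
fA [ 0.6227 -0.1183  0.04  ]
fB [0.6816 0.1567 0.04  ]
b1 [ 0.4501 -0.0962  0.018 ]
b2 [0.532  0.2687 0.018 ]
b3 [0.8223 0.2073 0.018 ]
b4 [ 0.7411 -0.1624  0.018 ]
tread [0.5699 0.2219 0.035 ]
[[384.4, 0.0, 323.3], [0.0, 384.4, 236.4], [0.0, 0.0, 1.0]] [[0.4456, -0.8581, -0.2553, 0.2996], [-0.8952, -0.4274, -0.1259, -0.4365], [-0.001, 0.2846, -0.9586, 0.374], [0.0, 0.0, 0.0, 1.0]]
[[ 0.895  0.446 -0.   ]
 [ 0.446 -0.895  0.001]
 [ 0.    -0.001 -1.   ]]
```

arm_command([
  [4,1.1,2.3,0,7.1],
  [4,1.1,2.3,0,7.1],
  [4,1.1,2.3,0,7.1],
  [4,1.1,2.3,0,7.1],
  [4,1.1,2.3,0,7.1],
  [4,1.1,2.3,0,7.1],
  [4,1.1,2.3,0,7.1],
  [4,1.1,2.3,0,7.1],
])

```text
time_s: 0.77
position: [0.3221, -0.2848, 0.4045]
orientation: [-0.0, 0.745, 0.667, 0.0]
contact_force: [0.4, 0.7, 0.6]
grip_width: 0.0398
```

arm_command([
  [4,1.1,2.3,0,7.1],
  [4,1.1,2.3,0,7.1],
  [4,1.1,2.3,0,7.1],
  [4,1.1,2.3,0,7.1],
  [4,1.1,2.3,0,7.1],
  [4,1.1,2.3,0,7.1],
  [4,1.1,2.3,0,7.1],
  [4,1.1,2.3,0,7.1],
])

```text
time_s: 1.43
position: [0.4102, -0.1007, 0.4045]
orientation: [-0.0, 0.339, 0.941, 0.0]
contact_force: [0.8, -0.3, -0.7]
grip_width: 0.0404
```

arm_command([
  [4,1.1,2.3,0,7.1],
  [4,1.1,2.3,0,7.1],
  [4,1.1,2.3,0,7.1],
  [4,1.1,2.3,0,6.6],
  [4,0,0,0,0],
])

```text
time_s: 1.85
position: [0.455, -0.0072, 0.4044]
orientation: [0.0, 0.1, 0.995, 0.001]
contact_force: [-0.8, 0.5, -1.1]
grip_width: 0.0396
```

```bash
python3 - <<'E'
from h import *
import pickle
c=r.camera_info("wrist");f=r.grab_frame("wrist");cv2.imwrite("pics/w1.png",f[:,:,::-1]);pickle.dump(c,open("w1.pkl","wb"))
s=r.state();print(s["time_s"],s["position"],s["orientation"],s["grip_width"],s["contact_force"],r.tcp_to_tips)
E
```

```text
1.9 [ 0.45431751 -0.00843573  0.40436028] [-3.10273229e-04  1.02938949e-01  9.94687619e-01  1.28227412e-04] 0.04011831210072326 [ 0.73639076 -0.42568301 -0.05848187] 0.1734
```

View pics/w1.png

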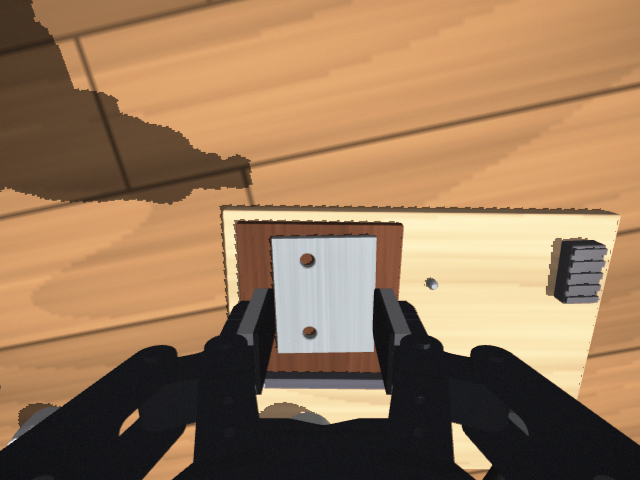

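The wrist view shows the holes at about (307,260) and (309,332), and the near pin at (432,284). The plate's corners are at about (271,237), (376,236), (377,353) and (278,353), and the fence is at row ~377.

```bash
cat >> h.py <<'E'
def tri(c1,u1,c2,u2):
    P=[np.array(c["mtx"])@np.linalg.inv(np.array(c["extrinsics"]))[:3] for c in(c1,c2)]
    X=cv2.triangulatePoints(P[0],P[1],np.float64(u1).reshape(2,1),np.float64(u2).reshape(2,1)); return (X[:3]/X[3]).ravel()
E
python3 - <<'E'
from h import *
import pickle
w=pickle.load(open("w1.pkl","rb"));s=r.camera_info("scene")
im=cv2.imread("pics/w1.png");hsv=cv2.cvtColor(im,cv2.COLOR_BGR2HSV)
m=((hsv[...,1]<40)&(hsv[...,2]>130)).astype(np.uint8);m[:225]=0;m[362:]=0;m[:,:262]=0;m[:,385:]=0
m=cv2.morphologyEx(m,cv2.MORPH_OPEN,np.ones((3,3)))
cs,_=cv2.findContours(m,cv2.RETR_CCOMP,cv2.CHAIN_APPROX_NONE)
holes=[]
for k in cs:
    a=cv2.contourArea(k)
    if a>3000:
        ap=cv2.approxPolyDP(k,6,True)[:,0]; print("plate",a,ap.tolist())
        print(np.round([ray(w,p,.037)[:2] for p in ap],4).tolist())
    elif a>60: M=cv2.moments(k);print("hole",M["m10"]/M["m00"],M["m01"]/M["m00"],a)
for n,us,uw,z in [("h0",(311,211),(307,260),.037),("h1",(294,237),(309,332),.037),("pn",(348,249),(432,282),.028)]:
    print(n,"tri",np.round(tri(s,us,w,uw),4),"ray",np.round(ray(w,uw,z),4))
for n,uw,z in [("strip tl",(236,222),.029),("strip tr",(403,223),.029),("tread",(580,262),.037),("fence L",(264,379),.04),("fence R",(384,379),.04)]: print(n,np.round(ray(w,uw,z),4))
E
```

```text
plate 11191.5 [[375, 237], [272, 239], [278, 352], [373, 351]]
[[0.4933, 0.035], [0.4764, -0.0579], [0.5931, -0.0801], [0.6111, 0.0137]]
hole 309.37960042060985 332.4016824395373 158.5
hole 307.0703125 260.13715277777777 192.0
h0 tri [ 0.4997 -0.0307  0.0463] ray [ 0.5028 -0.0308  0.037 ]
h1 tri [ 0.5773 -0.0452  0.037 ] ray [ 0.5772 -0.0448  0.037 ]
pn tri [0.5564 0.0833 0.0208] ray [0.5526 0.0828 0.028 ]
strip tl [ 0.4559 -0.0883  0.029 ]
strip tr [0.4877 0.0633 0.029 ]
tread [0.5557 0.219  0.037 ]
fence L [ 0.6191 -0.1006  0.04  ]
fence R [0.6437 0.0194 0.04  ]
```

arm_command([
  [4,0,0,-2.5,0],
  [4,0,0,-2.5,0],
  [4,0,0,-2.5,0],
  [4,0,0,-2.5,0],
  [4,0,0,-2.5,0],
  [4,0,0,-2.5,0],
  [4,0,0,-2.5,0],
  [4,0,0,-2.3,0],
])

```text
time_s: 2.57
position: [0.4532, -0.0107, 0.2054]
orientation: [-0.0, 0.106, 0.994, -0.0]
contact_force: [-0.8, 1.1, -0.4]
grip_width: 0.0403
```

arm_command([
  [4,0.65,-0.1,0,0],
  [4,0.6,-0.1,0,0],
  [4,0,0,0,0],
  [4,0,0,0,0],
])

```text
time_s: 2.9
position: [0.4677, -0.0125, 0.2081]
orientation: [0.001, 0.105, 0.994, -0.0]
contact_force: [-0.6, 0.4, -0.2]
grip_width: 0.0401
```

arm_command([
  [4,0,0,-0.1,0],
  [4,0,0,-0.1,0],
  [4,0,0,0,0],
])

```text
time_s: 3.15
position: [0.4664, -0.012, 0.2051]
orientation: [0.0, 0.105, 0.994, -0.0]
contact_force: [0.2, 0.9, 0.9]
grip_width: 0.04
```

arm_command([
  [4,0,0,-0.1,0],
  [4,0,0,-0.1,0],
  [4,0,0,0,0],
])

```text
time_s: 3.4
position: [0.4663, -0.0119, 0.2026]
orientation: [-0.0, 0.105, 0.994, -0.0]
contact_force: [-0.7, -0.3, -1.0]
grip_width: 0.0401
```

arm_command([
  [4,0,0,-0.1,0],
  [4,0,0,-0.1,0],
  [4,0,0,0,0],
])

```text
time_s: 3.65
position: [0.4665, -0.012, 0.2008]
orientation: [0.0, 0.105, 0.994, 0.0]
contact_force: [-0.8, 0.1, 5.3]
grip_width: 0.0399
```

arm_command([
  [4,0,0,-0.1,0],
  [4,0,0,0,0],
])

```text
time_s: 3.82
position: [0.4665, -0.012, 0.2005]
orientation: [0.0, 0.105, 0.994, -0.0]
contact_force: [-5.4, 0.6, 18.1]
grip_width: 0.0401
```

arm_command([
  [4,0,0,-0.1,0],
  [4,0,0,0,0],
])

```text
time_s: 3.98
position: [0.4665, -0.012, 0.2003]
orientation: [0.0, 0.105, 0.994, -0.0]
contact_force: [-8.8, 1.5, 30.9]
grip_width: 0.0403
```

arm_command([
  [4,0,0,0.6,0],
  [4,0,0,0,0],
  [4,0.3,-0.06,0,0],
  [4,0.3,-0.06,0,0],
  [4,0.3,-0.06,0,0],
  [4,0.3,-0.06,0,0],
  [4,0.3,-0.07,0,0],
  [4,0.3,-0.07,0,0],
])

```text
time_s: 4.65
position: [0.4846, -0.0159, 0.2043]
orientation: [-0.0, 0.105, 0.994, -0.0]
contact_force: [-1.5, 0.0, -1.4]
grip_width: 0.0401
```

arm_command([
  [4,0.3,-0.06,0,0],
  [4,0.3,-0.06,0,0],
  [4,0.3,-0.06,0,0],
  [4,0,0,0,0],
])

```text
time_s: 4.98
position: [0.4943, -0.0178, 0.2048]
orientation: [0.001, 0.105, 0.994, -0.0]
contact_force: [-0.2, 0.2, -0.3]
grip_width: 0.0401
```

arm_command([
  [4,0.25,-0.05,0,0],
  [4,0.25,-0.05,0,0],
  [4,0.2,-0.04,0,0],
  [4,0,0,0,0],
])

```text
time_s: 5.32
position: [0.5006, -0.019, 0.2047]
orientation: [-0.0, 0.105, 0.994, 0.0]
contact_force: [-1.6, 0.4, 0.8]
grip_width: 0.04
```

arm_command([
  [4,0.15,-0.03,0,0],
  [4,0.1,-0.02,0,0],
  [4,0,0,0,0],
])

```text
time_s: 5.57
position: [0.5015, -0.0192, 0.2044]
orientation: [-0.002, 0.105, 0.994, 0.0]
contact_force: [-10.4, 1.7, 7.3]
grip_width: 0.0398
```

arm_command([
  [4,-0.8,0.16,0,0],
  [4,-1.0,0.2,1,0],
  [4,0,0,3,0],
  [4,0,0,3,0],
  [4,0,0,3,0],
  [6,0.55,-0.7,0,-6.9],
  [6,0.55,-0.7,0,-6.9],
  [6,0.55,-0.7,0,-6.9],
])

```text
time_s: 6.23
position: [0.5022, -0.0372, 0.3058]
orientation: [0.002, 0.285, 0.959, 0.0]
contact_force: [-0.3, 0.2, 0.2]
grip_width: 0.06
```

arm_command([
  [6,0.55,-0.7,0,-6.9],
  [6,0.55,-0.7,0,-6.9],
  [6,0.55,-0.7,0,-6.9],
  [6,0.55,-0.7,0,-6.9],
  [6,0.55,-0.7,0,-6.9],
  [6,0.55,-0.7,0,-6.9],
  [6,0.55,-0.7,0,-6.9],
  [6,0.55,-0.7,0,-6.9],
])

```text
time_s: 6.9
position: [0.546, -0.0934, 0.305]
orientation: [0.001, 0.696, 0.718, 0.0]
contact_force: [0.3, 0.3, 0.5]
grip_width: 0.0601
```

arm_command([
  [6,0.55,-0.7,0,-6.9],
  [6,0.5,-0.5,0,-7.1],
  [6,0,0,0,0],
  [6,0,0,0,0],
])

```text
time_s: 7.23
position: [0.5561, -0.1051, 0.3048]
orientation: [0.0, 0.776, 0.631, 0.0]
contact_force: [-0.2, 0.2, 0.6]
grip_width: 0.0599
```

```bash
python3 - <<'E'
from h import *
import pickle
c=r.camera_info("wrist");f=r.grab_frame("wrist");cv2.imwrite("pics/w2.png",f[:,:,::-1]);pickle.dump(c,open("w2.pkl","wb"))
s=r.state();print(s["time_s"],s["position"],s["orientation"],s["contact_force"])
E
```

```text
7.2833 [ 0.55579856 -0.10477011  0.30474486] [1.61793507e-04 7.75484313e-01 6.31366796e-01 1.52041620e-04] [ 0.12828894  1.05751127 -0.13363325]
```

View pics/w2.png

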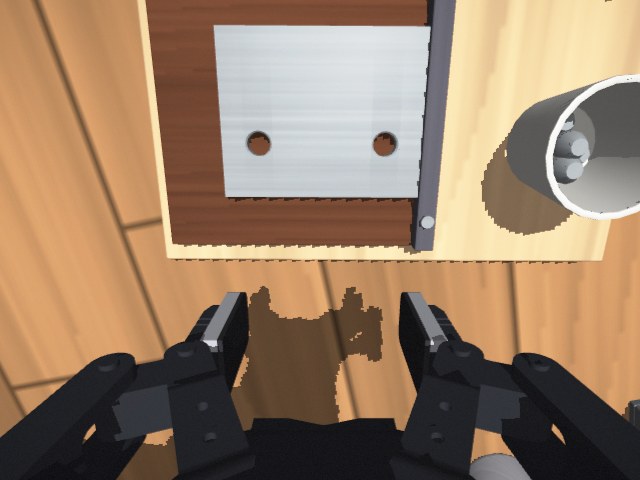

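The plate now lies along the fence with no visible gap. Its holes are at (259,143) and (385,143), and its back edge is at row ~197.

```bash
python3 - <<'E'
from h import *
import pickle
w=pickle.load(open("w2.pkl","rb"));w1=pickle.load(open("w1.pkl","rb"))
B=lambda p:np.round([p[0]*.979-p[1]*.2045,p[0]*.2045+p[1]*.979],4)
for n,u,z in [("h0",(259,143),.037),("h1",(385,143),.037),("bl",(226,197),.037),("br",(419,197),.037),("tl",(214,26),.037),("tr",(431,27),.037),("fence lo",(415,222),.04),("fence hi",(433,27),.04)]:
    p=ray(w,u,z);print(n,np.round(p,4),B(p))
print("tool",B(r.state()["position"]))
E
```

```text
h0 [ 0.5316 -0.0371  0.037 ] [0.5281 0.0724]
h1 [ 0.6058 -0.0525  0.037 ] [0.6038 0.0725]
bl [ 0.5032 -0.0648  0.037 ] [0.5059 0.0395]
br [ 0.6214 -0.0894  0.037 ] [0.6267 0.0396]
tl [0.523  0.0291 0.037 ] [0.5061 0.1355]
tr [0.6408 0.0042 0.037 ] [0.6265 0.1351]
fence lo [ 0.6162 -0.104   0.04  ] [0.6245 0.0242]
fence hi [0.641  0.0035 0.04  ] [0.6268 0.1345]
tool [0.5656 0.0111]
```

arm_command([
  [4,0,0,-2.5,0],
  [4,0,0,-2.5,0],
  [4,0,0,-2.5,0],
  [4,0,0,-2.5,0],
  [4,0,0,-0.2,0],
  [4,0,0,0,0],
  [4,0,0,0,0],
])

```text
time_s: 7.87
position: [0.5556, -0.1045, 0.2028]
orientation: [-0.0, 0.776, 0.631, -0.0]
contact_force: [-0.3, -0.6, -0.4]
grip_width: 0.04
```

arm_command([
  [4,0.1,0.5,0,0],
  [4,0.1,0.5,0,0],
  [4,0.1,0.5,0,0],
  [4,0.1,0.5,0,0],
  [4,0.1,0.5,0,0],
  [4,0.1,0.5,0,0],
  [4,0.1,0.5,0,0],
  [4,0.1,0.5,0,0],
])

```text
time_s: 8.53
position: [0.5642, -0.0646, 0.203]
orientation: [0.0, 0.777, 0.63, -0.0]
contact_force: [-0.8, -5.8, 2.9]
grip_width: 0.0404
```

arm_command([
  [4,0.1,0.5,0,0],
  [4,0.1,0.5,0,0],
  [4,0.1,0.5,0,0],
  [4,0.1,0.5,0,0],
  [4,0.11,0.5,0,0],
  [4,0.11,0.5,0,0],
  [4,0.11,0.5,0,0],
  [4,0.11,0.5,0,0],
])

```text
time_s: 9.2
position: [0.5724, -0.0244, 0.2027]
orientation: [-0.0, 0.777, 0.63, -0.0]
contact_force: [-1.3, -4.9, 3.0]
grip_width: 0.0397
```

arm_command([
  [4,0.1,0.5,0,0],
  [4,0.1,0.5,0,0],
  [4,0.1,0.5,0,0],
  [4,0.11,0.5,0,0],
])

```text
time_s: 9.53
position: [0.5764, -0.0044, 0.2027]
orientation: [-0.0, 0.777, 0.63, -0.0]
contact_force: [-1.9, -4.1, 3.9]
grip_width: 0.0399
```

arm_command([
  [4,0.1,0.5,0,0],
  [4,0.1,0.5,0,0],
  [4,0.1,0.5,0,0],
  [4,0.11,0.5,0,0],
])

```text
time_s: 9.87
position: [0.5804, 0.0158, 0.2024]
orientation: [-0.0, 0.777, 0.63, -0.0]
contact_force: [-0.2, -2.6, 0.2]
grip_width: 0.0399
```

```bash
python3 - <<'E'
from h import *
import pickle
c=r.camera_info("wrist");f=r.grab_frame("wrist");cv2.imwrite("pics/w3.png",f[:,:,::-1]);pickle.dump(c,open("w3.pkl","wb"))
s=r.state();p=s["position"];print(s["time_s"],p,p[0]*.2045+p[1]*.979,s["contact_force"])
E
```

```text
9.9167 [0.58052447 0.01663191 0.20240234] 0.13499989123571018 [-0.22023491  1.64472974 -0.85539843]
```

View pics/w3.png

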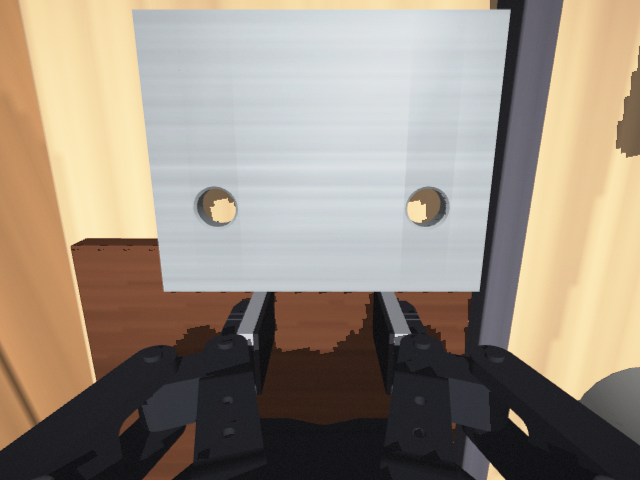

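The plate has moved on and its holes, at (216,206) and (428,206), show bare board. The plate's right edge runs (510,10) to (480,291), and the fence's inner top edge is just to the right of it, about (525,10) to (487,291).

```bash
python3 - <<'E'
from h import *
import pickle
w=pickle.load(open("w3.pkl","rb"))
B=lambda p:np.round([p[0]*.979-p[1]*.2045,p[0]*.2045+p[1]*.979],4)
im=cv2.imread("pics/w3.png")
for row in(30,150,280): print(row,[im[row,x].tolist() for x in range(480,540,5)])
for n,u,z in [("h0",(216,206),.037),("h1",(428,206),.037),("bl",(163,291),.037),("br",(480,291),.037),("tl",(134,10),.035),("tr",(510,10),.035),("fence lo",(487,280),.04),("fence hi",(524,20),.04)]:
    p=ray(w,u,z);print(n,np.round(p,4),B(p))
E
```

```text
30 [[211, 207, 201], [210, 206, 199], [208, 205, 198], [206, 202, 196], [204, 200, 194], [202, 199, 191], [34, 31, 34], [33, 29, 29], [53, 48, 48], [111, 99, 103], [108, 99, 101], [109, 98, 101]]
150 [[205, 202, 193], [204, 201, 193], [205, 201, 193], [75, 71, 70], [38, 36, 36], [83, 75, 77], [116, 106, 108], [117, 106, 107], [118, 106, 107], [115, 103, 104], [110, 99, 101], [113, 103, 105]]
280 [[147, 144, 141], [41, 37, 37], [120, 108, 111], [121, 109, 111], [121, 108, 110], [118, 106, 107], [116, 105, 106], [117, 106, 106], [180, 228, 250], [176, 227, 249], [171, 223, 247], [170, 222, 247]]
h0 [0.5525 0.0676 0.037 ] [0.5271 0.1791]
h1 [0.6268 0.0519 0.037 ] [0.6031 0.179 ]
bl [0.5232 0.0398 0.037 ] [0.504 0.146]
br [0.642  0.0147 0.037 ] [0.6255 0.1457]
tl [0.5444 0.1336 0.035 ] [0.5057 0.2421]
tr [0.661  0.1089 0.035 ] [0.6249 0.2418]
fence lo [0.6439 0.0203 0.04  ] [0.6263 0.1515]
fence hi [0.6627 0.1045 0.04  ] [0.6274 0.2378]
```

arm_command([
  [4,0.06,0.3,0,0],
  [4,0.06,0.3,0,0],
  [4,0.06,0.3,0,0],
  [4,0,0,0,0],
])

```text
time_s: 10.25
position: [0.5824, 0.0247, 0.2027]
orientation: [-0.0, 0.777, 0.63, 0.0]
contact_force: [0.6, 0.3, 0.4]
grip_width: 0.0402
```

arm_command([
  [4,0.04,0.15,0,0],
  [4,0.04,0.15,0,0],
  [4,0,0,0,0],
])

```text
time_s: 10.5
position: [0.5831, 0.0274, 0.2026]
orientation: [-0.0, 0.777, 0.63, 0.0]
contact_force: [-0.1, -0.5, -0.4]
grip_width: 0.0402
```

```bash
python3 - <<'E'
from h import *
import pickle
c=r.camera_info("wrist");f=r.grab_frame("wrist");cv2.imwrite("pics/w4.png",f[:,:,::-1]);pickle.dump(c,open("w4.pkl","wb"))
s=r.state();p=s["position"];print(s["time_s"],p,p[0]*.2045+p[1]*.979,s["contact_force"])
E
```

```text
10.55 [0.58310293 0.02727162 0.20261144] 0.14594346227154156 [ 0.22966715 -0.5852628  -0.66225046]
```

View pics/w4.png

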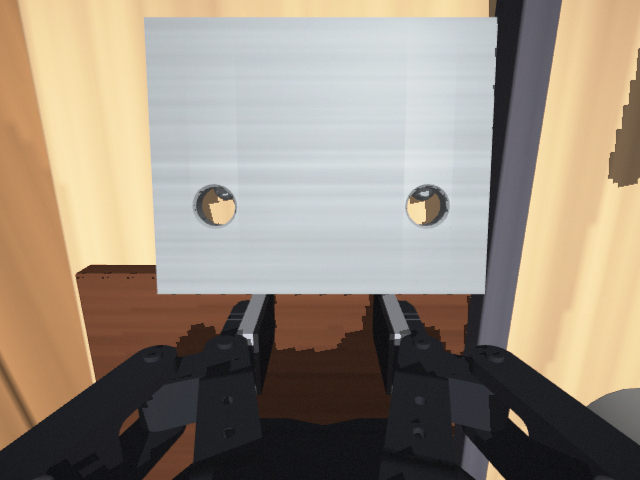

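The pins now show at the forward rim of both holes, at about (223,190) and (423,190), and the plate has begun to tip. It needs a few mm more.

arm_command([
  [4,0.03,0.15,0,0],
  [4,0.03,0.15,0,0],
  [4,0,0,0,0],
])

```text
time_s: 10.8
position: [0.5838, 0.0304, 0.2028]
orientation: [-0.0, 0.777, 0.63, 0.0]
contact_force: [0.6, 0.6, -0.1]
grip_width: 0.0399
```

arm_command([
  [4,0.03,0.15,0,0],
  [4,0,0,0,0],
])

```text
time_s: 10.97
position: [0.5841, 0.0319, 0.2028]
orientation: [-0.0, 0.777, 0.63, 0.0]
contact_force: [1.0, 0.3, -1.0]
grip_width: 0.04
```

```bash
python3 - <<'E'
from h import *
import pickle
c=r.camera_info("wrist");f=r.grab_frame("wrist");cv2.imwrite("pics/w5.png",f[:,:,::-1]);pickle.dump(c,open("w5.pkl","wb"))
s=r.state();p=s["position"];print(s["time_s"],p,p[0]*.2045+p[1]*.979,s["contact_force"])
E
```

```text
11.0167 [0.58409674 0.03180664 0.20274557] 0.1505864867777257 [ 0.36790547 -0.01970614 -0.51985001]
```

View pics/w5.png

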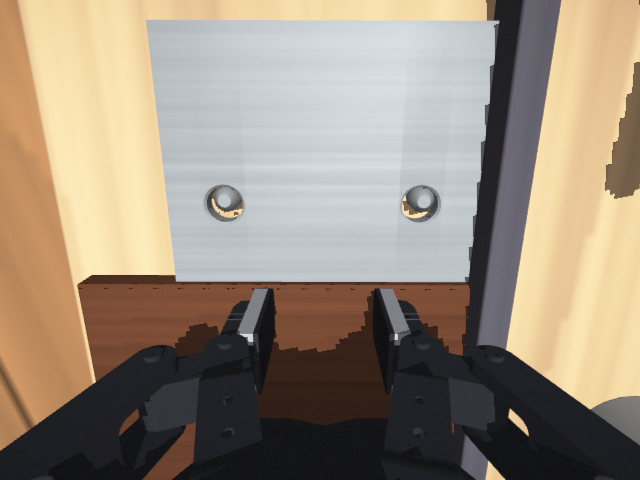

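Pins now stand in both holes at (224,201) and (423,201). The back edge (row 282) is clear of the strip and looks smaller, so the plate has dropped. I'll back off, lift, and check flatness.

arm_command([
  [4,-0.2,-1.0,0,0],
  [4,0,0,2,0],
  [4,0,0,3,0],
  [4,0,0,3,0],
  [4,0,0,3,0],
  [4,0,0,0,0],
  [4,0,0,0,0],
])

```text
time_s: 11.6
position: [0.5826, 0.0209, 0.3145]
orientation: [0.001, 0.777, 0.63, 0.001]
contact_force: [1.2, 0.1, -1.1]
grip_width: 0.0397
```

```bash
python3 - <<'E'
from h import *
import pickle
B=lambda p:np.array([p[0]*.979-p[1]*.2045,p[0]*.2045+p[1]*.979])
c=r.camera_info("wrist");im=np.ascontiguousarray(r.grab_frame("wrist")[:,:,::-1]);cv2.imwrite("pics/w6.png",im);pickle.dump(c,open("w6.pkl","wb"))
w5=pickle.load(open("w5.pkl","rb"))
print(r.state()["time_s"],r.state()["position"],r.state()["contact_force"])
k5=np.float64([[148,20],[498,20],[470,282],[176,282]])
def rep(c,k):
    for z in(.026,.030,.037):
        q=[B(ray(c,p,z)) for p in k]; print(z,np.round([np.linalg.norm(q[i]-q[(i+1)%4])*1000 for i in range(4)],1))
rep(w5,k5)
hsv=cv2.cvtColor(im,cv2.COLOR_BGR2HSV)
m=((hsv[...,1]<45)&(hsv[...,2]>130)).astype(np.uint8);m=cv2.morphologyEx(m,cv2.MORPH_OPEN,np.ones((5,5)))
cs,_=cv2.findContours(m,cv2.RETR_EXTERNAL,cv2.CHAIN_APPROX_NONE)
for k in cs:
    if cv2.contourArea(k)>8000:
        a=cv2.approxPolyDP(k,8,True)[:,0];print(a.tolist())
        if len(a)==4: rep(c,a.astype(float))
cv2.imwrite("pics/side6.png",cv2.resize(r.grab_frame("side")[170:310,220:420,::-1],None,fx=3.5,fy=3.5,interpolation=cv2.INTER_CUBIC))
E
```

```text
11.65 [0.58196614 0.02101861 0.31299663] [-0.05669557 -0.3477175  -1.25002118]
0.026 [119.3  96.6 121.3  96.5]
0.03 [116.1  94.  117.9  93.9]
0.037 [110.4  89.4 112.2  89.3]
[[222, 46], [232, 201], [405, 201], [415, 47]]
0.026 [ 96.1 118.1  95.7 118. ]
0.03 [ 94.6 116.2  94.3 116.2]
0.037 [ 92.  113.   91.7 113. ]
```

View pics/w6.png

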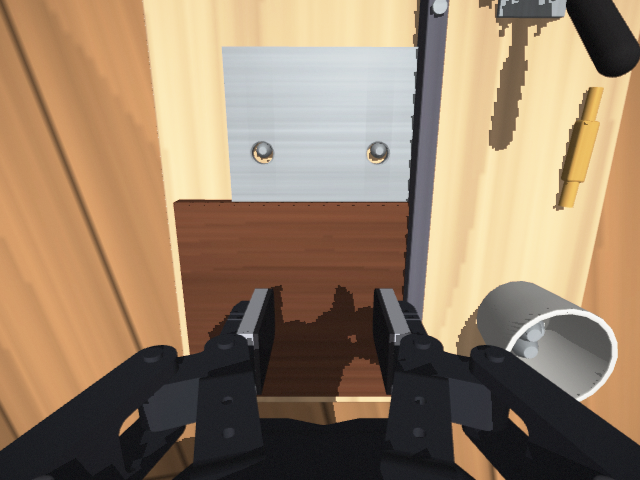

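View pics/side6.png

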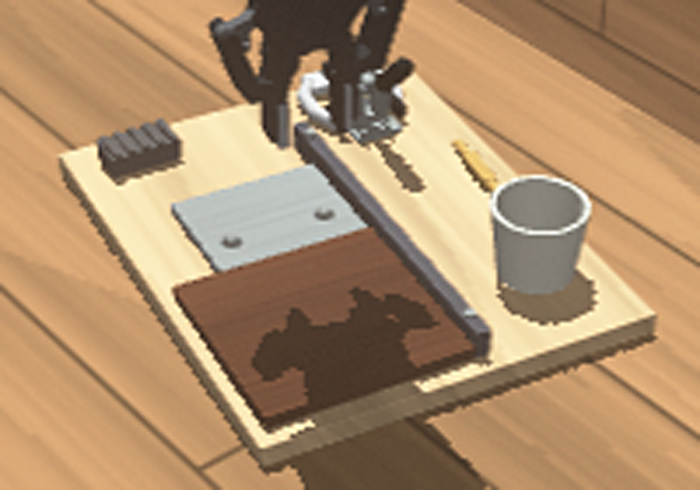

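Both views show the plate flat and level on the board, below the strip's top, with both pins in its holes and against the fence. The tread block, cup, valve tool and clamp have not moved.

```bash
python3 -c "
from rig import r
print(r.sign_off(), r.state()['time_s'])"
```

```text
the job is handed in; nothing more can be done
the job is handed in; nothing more can be done
```

The plate is home: both holes are over the pins and it lies flat on the board. I handed the job in after about 11.7 s of robot time.

I pushed the plate sideways with two fingertips until its +x edge met the fence, then pushed it along the fence in +y. It tipped over the pins and dropped. It was never gripped or lifted. I then backed the fingers off and raised them clear.

**Plate:** In the last wrist picture both pins stand in their holes. The corners fit a 96 x 118 mm plate at a top height of 26 mm, against the true 96 x 120. That is the height expected when flat, and opposite edges agree to within 0.5 mm. The side view also shows it lying below the strip's top and against the fence.

**Other things:** The tread block, cup, valve tool and clamp look unmoved. I did not look again at the things on the table, but the fingers stayed at least 13 cm above the table away from the board, lower only at its edges. The highest wrist force I read was about 32 N, from gently touching the strip with the fingertips to find their height.

**Checks that disagreed:** The scene camera put the near pin about 8 mm off the wrist camera in x, and a height worked out from both views was about 9 mm off. I used the wrist camera and the touch on the strip, and the fit bore them out.

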